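Key and refit the drive pulley of the bottle roller

TASK

Refit the toothed drive pulley on the bottle roller: drop the small key from the tray into the slot of the drive shaft so that it lies right down in it, let go of it, then slide the pulley onto the shaft with its keyway over the key until it is fully home, and push it up firmly against the shoulder (with some 10 to 20 N) before you let go. Ease the parts together by feel and never force or hammer them, and leave the larger key and everything else on the bench where it is.

Things in the scene. Friction and masses are not known exactly. Their poses are not given: they have to be found in the camera images.
- roller: The bottle roller, fixed. Origin on the bench below the shaft's shoulder; the bare drive shaft sticks out along its -y. End plate at y = 13 mm, x from -58 to 142 mm, 129 mm high. Behind it two black rollers and on them, from y = 102 to 262 mm at x = 40 mm, a bottle, top 170 mm up. A motor pinion (22 mm diameter) sticks out of the plate at x = 85 mm, 42 mm up, to y = -13 mm.
- shoulder: Steel collar, 42 mm diameter, 12 mm long, fixed round the drive shaft: the shoulder that the pulley must bear against. Origin at the centre of its outer face, on the shaft's axis, 105 mm above the bench; axes as the roller's. The steel shaft, 30 mm thick, level, runs 40 mm along -y from here to its free end (rim chamfered 2 mm). Its motor gear holds it: only about 0.6 N m would turn it.
- slot_axis (a point): Point on the shaft's axis abreast of the middle of the key slot, at y = -15.75 mm from the shoulder; axes as the roller's. The slot is 11 mm wide, 24.5 mm long, its flat floor 9.5 mm off the axis (5.5 mm deep), both ends closed. It faces up, but the shaft stopped turned by up to 0.4 rad to either side: how far must be seen or felt (the key, once in, lies as the slot does).
- key: The small key, plain steel bar 10 x 22 x 10 mm (y is its length; square section, any side may be down), edges broken 1 mm, 18 g, loose on the floor of the tray. Origin at its centre, 8 mm above the bench. Down in the slot its centre is 5 mm above the slot's floor, 14.5 mm off the shaft's axis, and it stands 4.5 mm proud of the shaft.
- pulley: Toothed aluminium pulley, no flanges, 60 mm diameter, 32 mm long, 0.2 kg. Origin at its centre, y its axis, z through the keyway. Bore 31.2 mm; keyway 11.2 mm wide, all along, roof 20.8 mm off the axis; mouths chamfered 1.5 mm; same both ways round. Stands keyway up in the V rest, axis level, 42.5 mm above the bench. Home: its centre 16 mm along the shaft from the shoulder, its keyway over the key.
- rest: Black rubber block with a V, fixed, 56 (x) x 44 (y) x 22 mm, that carries the pulley, whose axis lies along the rest's y. Origin under its centre, on the bench.
- tray: Shallow metal tray, fixed, 180 (x) x 260 (y) x 16 mm, walls and floor 3 mm thick. Origin under its centre, on the bench. Holds the two keys, a washer and a bolt.
- big_key: The larger steel key, 15 x 36 x 12 mm, of another machine, loose in the tray; too wide for the slot. Origin at its centre. The two keys swap places.
- washer: Steel washer, 36 mm diameter, 4 mm thick, lying in the tray. Origin at the centre of its underside. Not needed.
- bolt: Dark socket-head bolt, 16 mm head, about 36 mm long, lying in the tray. Origin under its middle. Not needed.
- bottle1: Filled bottle with a green cap, 60 mm diameter, 150 mm tall, standing on the bench. Origin at the centre of its underside.
- bottle2: Another such bottle, 60 mm diameter, 150 mm tall, standing on the bench. Origin at the centre of its underside.
- pot: Small white grease pot with a grey lid, 55 mm diameter, 50 mm tall. Origin at the centre of its underside.
- driver: Screwdriver with a red handle, about 190 mm long, lying on the bench along its x. Origin under its middle.
Not all that is in view belongs to the job. Leave any green or pink look-alike of the pulley alone.

How it is judged:
By the outcome, as a careful person would: the job done as asked, in the order asked, and still so for the second after the job is handed in, with the robot touching nothing.
It also fails if it takes over 72 s, if anything falls off the work surface, if the arm or the gripper's body presses on something with over 40 N, if the wrist force passes 120 N, or if a joint passes its speed limit or range.

ROBOT

A 6-joint arm with a two-finger parallel gripper is mounted at the origin on the work surface. World frame = base frame: x ahead of the robot, y to its left, z up, the work surface at z = 0. Lengths are in m, angles in rad, forces in N, time in s.
With the tool pointing down it reaches from about 0.15 to 0.775 m from the base axis. Payload 6.1 kg.
Tool frame: the origin (TCP) lies on the front face of the gripper's body, between the roots of the fingers; the fingertips stand 73 mm ahead of it and the grasp point (between the pads) lies 54 mm ahead of it (tips_ahead is the distance from the TCP to the fingertips, in m); z points along the fingers, y is the line along which they close (so a half turn about z gives the same grasp; the last joint's range is limited). The gripper opens to 85 mm and grips with 20 to 120 N. Pads are 22 mm wide; open, the fingers measure 114 mm over their backs; the gripper's body (76 mm by 85 mm) begins 54 mm behind the grasp point. The pads swing forward as they close: fully open they stand 13 mm farther back than shut.
Start: joints at [-1.2, 0.126, -0.04, 1.405, 0, 1.571], TCP at [0.19, -0.489, 0.304] pointing down, gripper open.
Joint ranges: [-2.72, 2.72], [-0.95, 1.95], [-1.27, 1.35], [-1.78, 2.02], [-1.46, 1.47], [-3.14, 3.14]. Speed limits (rad/s): [2.39, 2.39, 3.01, 3.14, 3.14, 3.14].

INTERFACE

Orientations are given as a unit quaternion [w, x, y, z].
In Python, from workcell import state, read_camera, hand_in, tips_ahead gives the robot as it stands.
- The arm moves only by the shell command python3 -m jog 'ROWS' [OPENING]. ROWS is JSON, a list of rows, each a list of 4 numbers: the shift along the tool's x, y, z in m, then the turn about the tool's z in rad. A call has 1 to 10 rows; each row shifts and turns the commanded pose from where the row before left it, along the tool's axes as they then stand; what a row does not reach is not made up. A row lasts 1/8 s, in which the tool goes at most 62.5 mm and 10.7 degrees, less where a joint would pass 70% of its speed; a pose out of reach is approached as far as the arm can. A call with a gripper value outside its range is refused whole. OPENING is the closure, from -1 (fully open) to 1 (shut), set as the call begins (- or left out, the last holds). The fingers move at their own pace and stop on an object; the grip force is fixed at half the most. Time passes only in rows, so rows that do not move let the fingers close. It gives the time, the measured TCP pose, the force, the opening and the grip force at its end, in the units of the state.
- state(): the state, without advancing time (a new reading comes with each control period).
- read_camera(name): name is "scene" or "top"; returns a dict with "img" (420x560x3 uint8, red, green, blue), "vertical_fov" (degrees; the focal length in pixels is half the picture's height over the tangent of half this angle, whatever the lens; pixels are square), "cx", "cy" (the principal point, pixels), "distortion" ([k1, k2, p1, p2, k3] as OpenCV has them; the pictures are not rectified), "extrinsics" (4x4, takes a point from world to camera coordinates). Camera axes: x right, y up, looking along -z (the intrinsics and any distortion apply to the point x, -y, -z); pixel columns grow to the right and rows downward; lengths in m; the calibration is good to about 2 mm. A picture is of the moment at which its call begins. There is no depth.
- hand_in(): hands the job in; it is judged then, once.
The state is a dict: "t": time; "joint_pos": joint angles; "qd": joint speeds; "tau": joint torques, N m; "tcp_pos": TCP position; "orientation": TCP orientation; "wrist_force": force on the tool from outside, world axes, zero at the start; "moment": the same for the moment, N m; "finger_gap": finger opening in m; "grasp_force": force on a finger pad.
Only numpy, scipy, OpenCV 4.12 (cv2) and the standard library are available. Lean on these libraries where they do the work, as an engineer would, in place of code of your own. Each camera call takes 0.05 s, during which the arm holds its last target. There are 200 camera calls.

## Working session

There is one attempt and no reset: what is moved stays moved. The work goes in short steps, Python scripts to look and compute and a shell command to move; the robot and the scene stay as the last step left them, time stands still between calls to the robot, and variables do not carry over. Pictures are saved under pics/ and viewed, at most 10 in all, crops included, and the job is handed in when it is done.

```bash
ls; mkdir -p pics; python3 - <<'E'
from workcell import *
import cv2
s=state();print(s)
for n in("scene","top"):
    c=read_camera(n);cv2.imwrite(f"pics/{n}0.png",cv2.resize(c["img"][:,:,::-1],(800,600),interpolation=cv2.INTER_CUBIC))
    print(n,c["vertical_fov"],c["cx"],c["cy"],c["distortion"],c["extrinsics"])
E
```

```text
pics
{'t': 0.0, 'joint_pos': array([-1.19999382e+00,  1.26383873e-01, -4.06549703e-02,  1.40538279e+00,
       -1.73705700e-05,  1.57077741e+00]), 'qd': array([ 0.00028228, -0.00051216,  0.00130673,  0.00047236, -0.00065752,
        0.00040801]), 'tau': array([ 2.86405681e-03, -4.35917902e+01,  3.52922094e+01,  1.73208432e-02,
        1.98307534e-04, -4.57626044e-06]), 'tcp_pos': array([ 0.1901275 , -0.48903848,  0.30310484]), 'orientation': array([-7.97127912e-04,  9.82860293e-01,  1.84350169e-01, -1.58334371e-04]), 'wrist_force': array([ 0.49175106,  0.86898476, -0.38104897]), 'moment': array([-0.03720337,  0.03338433,  0.0167765 ]), 'grasp_force': 0.0, 'finger_gap': 0.08557319849978447}
scene 50.007789148580656 278.39388189159797 205.17537939726756 [-0.08340658  0.          0.          0.          0.        ] [[-0.69296856  0.72095742 -0.00386923  0.4612377 ]
 [-0.51473862 -0.49098356  0.70283661  0.16434327]
 [ 0.50481554  0.48903532  0.71134079 -1.23174261]
 [ 0.          0.          0.          1.        ]]
top 52.925184800326996 278.7895027291243 211.25334359837694 [0.03081856 0.         0.         0.         0.        ] [[ 0.00948888 -0.99987625 -0.01254736 -0.11544193]
 [ 0.99832471  0.00875644  0.05719351 -0.53993164]
 [-0.05707656 -0.01306904  0.99828426 -0.94056895]
 [ 0.          0.          0.          1.        ]]
```

View pics/scene0.png

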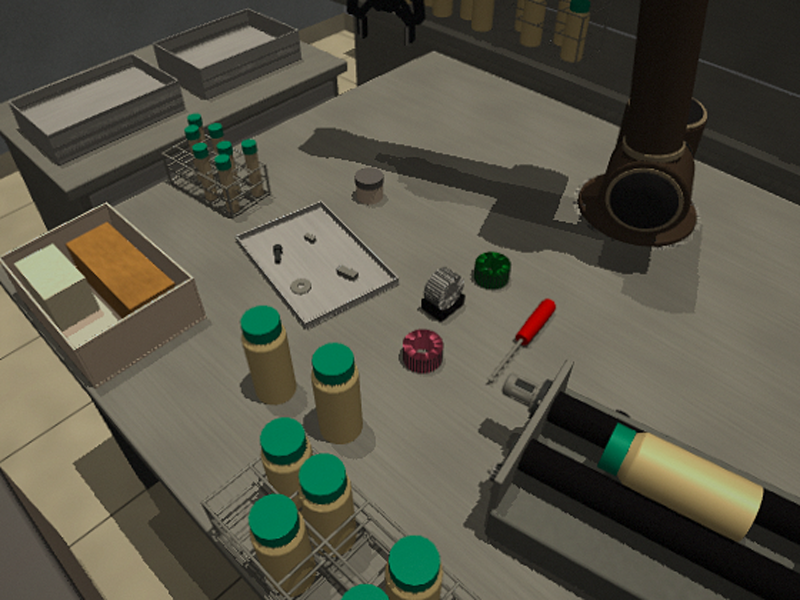

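View pics/top0.png

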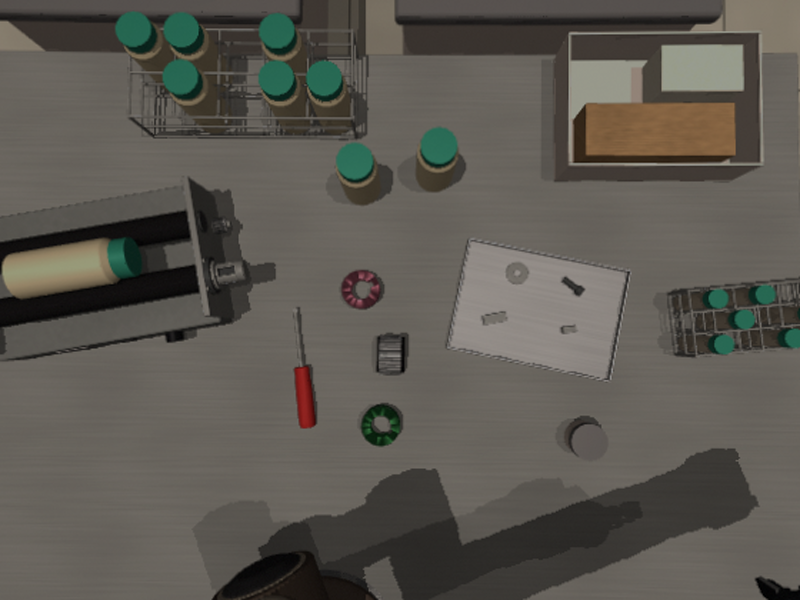

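Scene picture: the shaft stub is at about (523,387), the pulley in its rest at (445,290), the small key at (310,238) and the big key at (347,272). Top picture: shaft (230,273), pulley (391,354), small key (568,329), big key (494,318). Next come the zoomed crops and the helpers.

```bash
cat > h.py <<'E'
import numpy as np, cv2
from workcell import *
def K(c):
    f=c["img"].shape[0]/2/np.tan(np.radians(c["vertical_fov"])/2)
    return np.array([[f,0,c["cx"]],[0,f,c["cy"]],[0,0,1.]])
def ray(c,uv):
    p=cv2.undistortPoints(np.array([[uv]],float),K(c),np.array(c["distortion"]))[0,0]
    E=c["extrinsics"];R=E[:3,:3]
    return -R.T@E[:3,3], R.T@np.array([p[0],-p[1],-1])
def onz(c,uv,z):
    o,d=ray(c,uv);return o+d*(z-o[2])/d[2]
def proj(c,P):
    E=c["extrinsics"];q=E[:3,:3]@np.array(P,float)+E[:3,3]
    r=cv2.projectPoints(np.array([[q[0],-q[1],-q[2]]]),np.zeros(3),np.zeros(3),K(c),np.array(c["distortion"]))[0]
    return r.ravel()
def crop(c,u0,v0,w,h,k):
    im=cv2.resize(c["img"][v0:v0+h,u0:u0+w,::-1],(w*k,h*k),interpolation=cv2.INTER_CUBIC)
    im=cv2.convertScaleAbs(im,alpha=1.6)
    for u in range((u0+9)//10*10,u0+w,10):
        cv2.line(im,((u-u0)*k,0),((u-u0)*k,6),(0,255,255),1);cv2.putText(im,str(u),((u-u0)*k,16),0,.35,(0,255,255))
    for v in range((v0+9)//10*10,v0+h,10):
        cv2.line(im,(0,(v-v0)*k),(6,(v-v0)*k),(0,255,255),1);cv2.putText(im,str(v),(8,(v-v0)*k),0,.35,(0,255,255))
    return im
def mont(name,ims):
    r=[np.hstack(x) for x in ims];cv2.imwrite("pics/"+name,np.vstack(r))
E
python3 - <<'E'
from h import *
t=read_camera("top");s=read_camera("scene")
np.save("top.npy",t,allow_pickle=True);np.save("scene.npy",s,allow_pickle=True)
mont("m1.png",[[crop(t,140,170,40,30,10),crop(s,345,260,40,30,10)],[crop(t,255,230,40,30,10),crop(s,290,182,40,30,10)]])
# keys: bright blobs in tray
g=t["img"].astype(int).sum(2)
print(onz(t,(397.6,230),.008),onz(t,(346,222.6),.008),onz(t,(273.5,248),.07),onz(t,(160,191),.12))
print(g[222:238,388:408])
E
```

```text
[ 0.50125144 -0.37945646  0.008     ] [ 0.51688312 -0.26326946  0.008     ] [ 0.45959057 -0.10074549  0.07      ] [0.57385625 0.12871333 0.12      ]
[[407 406 408 407 406 406 408 411 412 413 413 413 415 414 412 412 408 407
  404 404]
 [407 406 408 407 407 406 406 406 403 405 406 410 409 414 412 415 413 415
  415 411]
 [412 411 411 407 407 406 404 406 406 405 406 406 402 405 403 406 409 410
  412 412]
 [421 420 420 417 412 412 409 409 406 406 405 404 406 405 405 403 406 405
  406 403]
 [411 415 415 418 419 419 418 415 412 411 410 410 409 394 387 405 405 406
  405 406]
 [411 409 411 412 409 398 382 384 387 384 384 383 382 332 310 400 407 406
  406 405]
 [406 406 405 400 386 317 240 262 252 228 212 209 214 240 304 381 416 412
  409 409]
 [414 415 412 382 275 167 260 329 340 344 337 318 319 317 330 374 408 409
  412 414]
 [418 418 421 389 280 176 263 318 318 318 318 318 316 315 326 364 398 408
  406 404]
 [419 418 417 386 306 195 238 317 322 323 324 322 316 308 310 324 361 400
  404 404]
 [421 421 421 397 325 212 229 308 325 343 350 356 329 301 315 369 402 403
  402 402]
 [420 418 421 421 398 314 265 301 321 352 377 413 410 409 411 410 412 410
  409 406]
 [418 415 418 416 418 417 417 418 418 418 418 419 417 416 412 410 406 404
  406 405]
 [413 415 412 415 415 415 413 415 415 414 415 418 416 416 417 415 416 415
  413 410]
 [416 416 416 412 411 414 414 413 413 413 412 413 414 416 414 414 415 415
  415 413]
 [415 415 415 417 415 418 416 413 414 412 412 413 412 410 412 413 413 416
  415 415]]
```

View pics/m1.png

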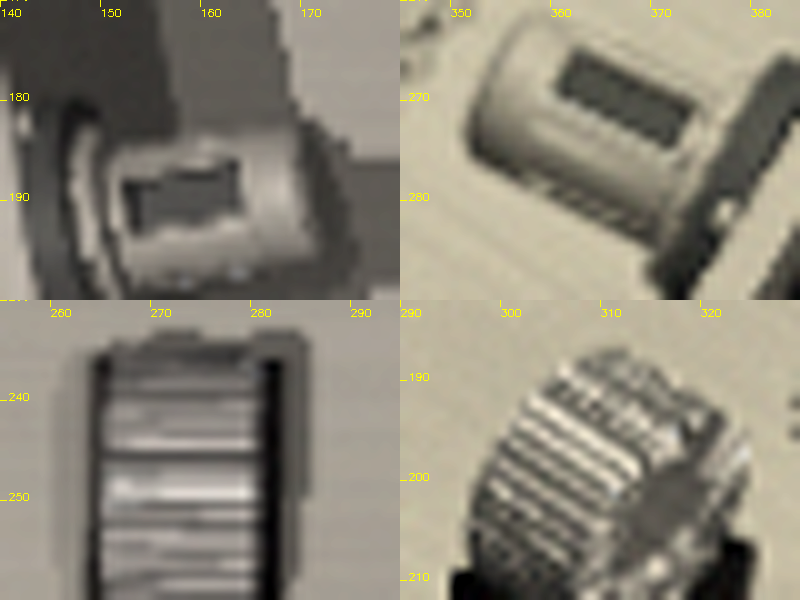

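The crops show the slot clearly. In the top view its corners are near (152.2,188), (163,185.8), (164,191) and (153.3,193.7). The pulley spans columns 265–281. Next, the key's yaw, the shaft axis and the slot angle.

```bash
python3 - <<'E'
from h import *
t=np.load("top.npy",allow_pickle=True).item();s=np.load("scene.npy",allow_pickle=True).item()
mont("m2.png",[[crop(t,388,221,20,15,20),crop(s,207,159,20,15,20)],[crop(t,250,232,40,30,10),crop(s,345,260,40,30,10)]])
def slot(c,box,thr):
    u0,v0,w,h=box
    g=cv2.cvtColor(c["img"],cv2.COLOR_RGB2GRAY)[v0:v0+h,u0:u0+w]
    g=cv2.resize(g,None,fx=8,fy=8,interpolation=cv2.INTER_CUBIC)
    n,l,st,ce=cv2.connectedComponentsWithStats((g<thr).astype(np.uint8))
    for i in range(1,n):
        if 800<st[i,4]<10000:
            k=cv2.findContours((l==i).astype(np.uint8),0,1)[0][0]
            r=cv2.minAreaRect(k);print(st[i],(np.array(cv2.boxPoints(r))+.5)/8-.5+[u0,v0])
g=cv2.cvtColor(t["img"],cv2.COLOR_RGB2GRAY);print(g[180:200,150:172])
slot(t,(150,184,16,13),75);slot(s,(358,263,20,14),75)
for c in(t,s):
    E=c["extrinsics"];print(-E[:3,:3].T@E[:3,3])
E
```

```text
[[ 34  33  34  35  33  35  34  41  58  58  59  58  58  57  58  58  58  58
   57  57 100 101]
 [ 34  35  33  33  34  34  33  40  57  57  57  57  56  56  57  56  55  55
   55  55  86  88]
 [ 32  35  35  33  34  33  33  39  57  58  56  55  55  58  60  60  58  59
   60  53  43  53]
 [ 35  35  33  35  33  35  35  46  65  67  75  70  64  65  71  72  73  74
   73  61  40  43]
 [ 35  38  51  49  54  58  57  67  77  82  99  93  86  83  86  86  86  84
   81  67  38  36]
 [ 39  56  74  74  81  83  84  83  83  88  91  81  77  81  93  91  91  92
   87  67  38  35]
 [ 50  79  80  84  83  85  77  73  83  91  92  68  51  39  97  96  99  98
   95  63  40  36]
 [ 59  86  73  76  76  77  57  47  37  37  38  37  48  49 103 102 105 106
  106  79  51  37]
 [ 54  90  33  30  39  38  51  51  51  50  50  50  49  50 103 106 112 114
  116  83  58  37]
 [ 53  94  39  26  50  50  50  50  51  49  51  49  51  50  91 109 112 116
  118  92  62  37]
 [ 54 101  58  27  50  50  51  50  50  51  50  50  51  48  78 109 108 109
  110  96  71  40]
 [ 54 110  71  29  51  51  51  50  49  46  52  63  76  75  84 103 102  99
  1
[... 533 characters left out ...]
3  71  67  42  37  45
   41  43  42  43]
 [ 78  68  37  59  47  55  57  53  66  53  37  37  36  42  42  42  41  42
   42  43  43  42]
 [ 53  78  42  37  34  32  29  30  31  32  39  43  42  43  43  43  42  43
   42  47  47  46]]
[   0    0   67  104 1649] [[149.5625 183.5625]
 [157.8125 183.5625]
 [157.8125 196.4375]
 [149.5625 196.4375]]
[  15   13  100   66 4499] [[151.09213901 187.00895238]
 [163.34241295 184.66315579]
 [164.59858036 191.22314548]
 [152.34830666 193.56894207]]
[  20   16  114   80 4548] [[359.63750124 268.78749943]
 [362.18750048 263.68750024]
 [374.48749924 269.83749962]
 [371.9375     274.93749905]]
[ 0.48643807 -0.1229921   0.96838728]
[1.02601986 0.35052274 0.76246693]
```

View pics/m2.png

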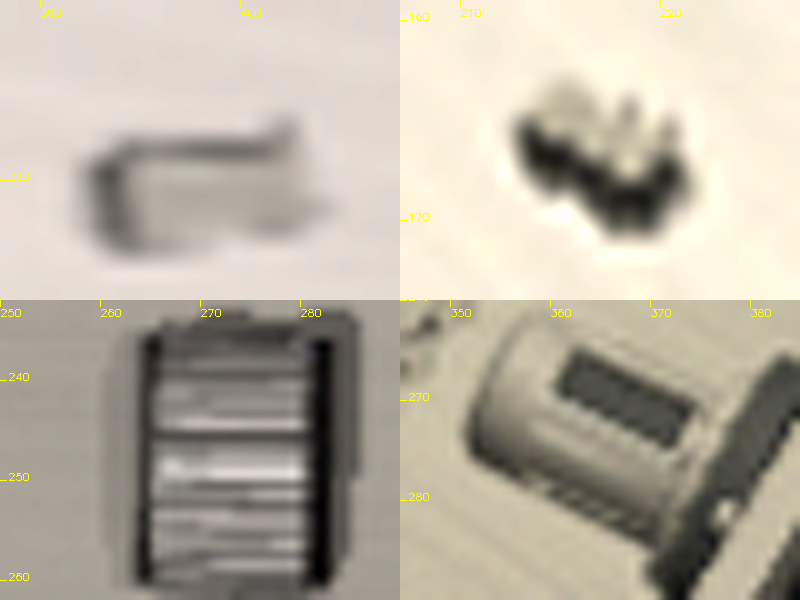

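```bash
python3 - <<'E'
from h import *
t=np.load("top.npy",allow_pickle=True).item();s=np.load("scene.npy",allow_pickle=True).item()
def tri(a,b):
    (o,d),(p,e)=ray(t,a),ray(s,b);M=np.array([d,-e]).T
    k=np.linalg.lstsq(M,p-o,rcond=None)[0];A=o+k[0]*d;B=p+k[1]*e
    return (A+B)/2,np.linalg.norm(A-B)*1e3
print("slot",tri((158.4,189.3),(367.06,269.3)))
a=onz(t,(158.4,190.8),.105);b=onz(t,(167,189.4),.105);print("axis",a,b)
print("slot corners",[onz(t,q,.119).round(4) for q in((152.3,188),(163.5,185.8),(164,191),(153,193.2))])
print("shaft end",onz(t,(169.8,189),.105))
# project scene silhouette: predicted edges of shaft at mid
for z in(.105,): 
    print("scene axis px",proj(s,a),proj(s,b))
for q in((398.5,230.4),(394,230.9),(402.6,229.6)):print("key",onz(t,q,.013).round(4))
# pulley: top view edges at z=.0425 silhouettes rows, ends cols
print("pul",[onz(t,q,.0425).round(4) for q in((265,248),(281,248))], [onz(t,q,.0725).round(4) for q in((264.6,248),(280.7,248))])
g=cv2.cvtColor(t["img"],cv2.COLOR_RGB2GRAY);print(g[226:266,[267,272,278]].T);print(g[[238,248,258],258:290])
E
```

```text
slot (array([0.57710813, 0.13216821, 0.12022044]), np.float64(0.4959972556872912))
axis [0.5757855  0.13646213 0.105     ] [0.57883779 0.11885306 0.105     ]
slot corners [array([0.5799, 0.1447, 0.119 ]), array([0.5846, 0.1222, 0.119 ]), array([0.574 , 0.1209, 0.119 ]), array([0.5694, 0.143 , 0.119 ])]
shaft end [0.57971627 0.11311389 0.105     ]
scene axis px [368.12008117 275.31414898] [359.18448605 270.83107209]
key [ 0.5003 -0.3801  0.013 ]
key [ 0.4991 -0.3701  0.013 ]
key [ 0.5022 -0.3893  0.013 ]
pul [array([ 0.4586, -0.0815,  0.0425]), array([ 0.4589, -0.1165,  0.0425])] [array([ 0.4595, -0.082 ,  0.0725]), array([ 0.4598, -0.116 ,  0.0725])]
[[ 99  98  98 100  99 100 100  95  68  57  55  52  65  61  83  93  82  89
   95  50  71  92 125 117  84  82  71 100  82  86  93  74  67  78  59  76
  100 101  99  99]
 [ 99  99  98 100  99 101  92  57  55  45  59  63  77  57  77  82  92  83
  115  51  75 100 114 133  68  85  71 106  97  74  90  73  99  67  65  65
   65 101  99  98]
 [ 99  98  99  99 100 101 101  93  52  32  44  60  73  61  88  83  91  82
  111  51  70  95 114 134  78 105  67  91  98  80 106  76 100  64  53  55
   71  99  98  98]]
[[101 102  99  91  87  74  37  33  58  65  64  74  77  77  77  77  76  76
   75  74  73  74  54  23   5  37  53  57  90 101 100 100]
 [100 100  90  86  86  70  36  78 117 125 108 105 107 112 114 114 113 114
  114 114 114 114  69  18   7  36  54  57  90 100 100 101]
 [101 101 101  92  86  52  17  47  62  67  69  72  77  92  99 102 102 102
  102 101 100 100  56   7   7  46  90  99  98  99  99  99]]
```

```bash
python3 -m jog '[[0.055,0.002,0,0],[0.055,0.002,0,0],[0.055,0.002,0,0],[0.055,0.002,0,0],[0.055,0.002,0.01,0],[0.054,0.001,0.01,0]]'
python3 -m jog '[[0,0,0.016,-0.17],[0,0,0.016,-0.17],[0,0,0.016,-0.17],[0,0,0.016,-0.17],[0,0,0.016,-0.17],[0,0,0.016,-0.17],[0,0,0.016,-0.17],[0,0,0.016,-0.17],[0,0,0,0]]'
python3 - <<'E'
from h import *
to(.5003,-.3801,.0811,.16);print(state()["finger_gap"],state()["joint_pos"])
s=read_camera("scene");t=read_camera("top")
mont("m3.png",[[crop(t,370,200,40,60,10),crop(s,190,130,40,60,10)]])
E
```

```text
t: 1.08
tcp_pos: [0.5026, -0.3796, 0.2837]
orientation: [0.0, 0.983, 0.184, 0.0]
wrist_force: [0.1, -0.0, 0.2]
finger_gap: 0.0254
grasp_force: 0.0
t: 2.2
tcp_pos: [0.5002, -0.3798, 0.1544]
orientation: [-0.001, 0.649, 0.761, -0.0]
wrist_force: [-0.4, -0.7, -0.2]
finger_gap: 0.0255
grasp_force: 0.0
t 2.2 yaw 0.158 turn -0.002 after-turn shift [-0.0004  0.0002  0.0733] before-turn [-0.0004  0.0002  0.0733] tilt z [-0.002  0.002 -1.   ]
0.025469443033161458 [-6.49462167e-01  3.57206674e-01 -7.30288433e-02  1.14345154e+00
  2.91477973e-07  7.63183921e-01]
```

View pics/m3.png

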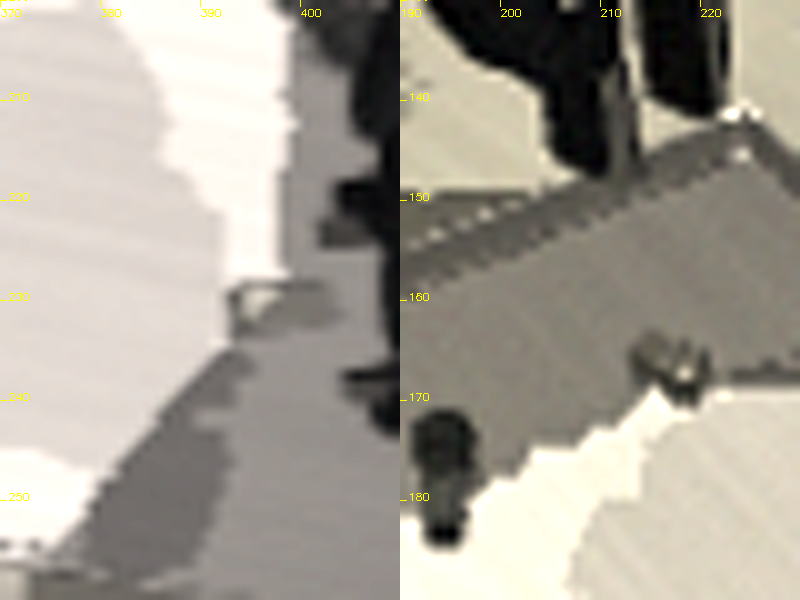

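The fingers straddle the key: tip rows are about 222 and 238 in the top view, with the key at row 230. Descend and grip.

```bash
python3 -m jog '[[-0.0004,0,0.025,0],[0,0,0.025,0],[0,0,0.015,0],[0,0,0.008,0],[0,0,0,0]]'
python3 -m jog '[[0,0,0,0],[0,0,0,0],[0,0,0,0],[0,0,0,0]]' 1
python3 - <<'E'
from h import *
to(.5003,-.3801,.0811,.16);s=state();print(s["finger_gap"],s["grasp_force"])
E
```

```text
t: 2.92
tcp_pos: [0.501, -0.3808, 0.083]
orientation: [-0.0, 0.649, 0.761, -0.0]
wrist_force: [1.0, 1.1, 0.3]
finger_gap: 0.0255
grasp_force: 0.0
t: 3.42
tcp_pos: [0.5014, -0.3811, 0.0839]
orientation: [0.001, 0.648, 0.761, 0.0]
wrist_force: [-0.7, 0.3, 5.2]
finger_gap: 0.0063
grasp_force: 59.5
t 3.42 yaw 0.16 turn -0.0 after-turn shift [ 0.0011 -0.0009  0.0028] before-turn [ 0.0011 -0.0009  0.0028] tilt z [ 0.001 -0.001 -1.   ]
0.006277918525184324 59.45642575621605
```

```bash
python3 -m jog '[[0,0,0,0],[0,0,0,0],[0,0,0,0]]' 0.4
python3 -m jog '[[0,0,0.003,0],[0,0,0,0],[0,0,0,0]]'
python3 -m jog '[[0,0,0,0],[0,0,0,0],[0,0,0,0],[0,0,0,0]]' 1
python3 - <<'E'
from h import *
s=state();print(s["finger_gap"],s["grasp_force"],s["tcp_pos"],s["joint_pos"])
E
```

```text
t: 3.8
tcp_pos: [0.5008, -0.3806, 0.0825]
orientation: [-0.0, 0.648, 0.761, -0.0]
wrist_force: [0.3, 0.7, -0.3]
finger_gap: 0.0259
grasp_force: 0.0
t: 4.18
tcp_pos: [0.5009, -0.3807, 0.0798]
orientation: [-0.0, 0.648, 0.761, -0.0]
wrist_force: [0.3, -0.2, -0.2]
finger_gap: 0.0257
grasp_force: 0.0
t: 4.68
tcp_pos: [0.501, -0.3808, 0.0801]
orientation: [0.0, 0.648, 0.761, 0.0]
wrist_force: [-0.7, 1.0, 2.6]
finger_gap: 0.0073
grasp_force: 59.3
0.007287367922822048 59.30847566574812 [ 0.5010376  -0.38082129  0.08014019] [-6.49906816e-01  4.02715884e-01 -1.78395129e-01  9.89222935e-01
 -1.41887771e-05  7.60886776e-01]
```

```bash
python3 -m jog '[[0,0,-0.03,0],[0,0,-0.04,0],[0,0,-0.05,0],[0,0,-0.03,0],[0,0,0,0]]'
python3 - <<'E'
from h import *
s=read_camera("scene");t=read_camera("top");st=state();print(st["finger_gap"],st["grasp_force"])
p=st["tcp_pos"]-[0,0,.073];a=proj(t,p).astype(int);b=proj(s,p).astype(int);print(a,b)
mont("m4.png",[[crop(t,a[0]-20,a[1]-15,40,30,10),crop(s,b[0]-20,b[1]-15,40,30,10)],[crop(t,380,215,40,30,10),crop(s,200,150,40,30,10)]])
E
```

```text
t: 5.3
tcp_pos: [0.5018, -0.3814, 0.2328]
orientation: [0.003, 0.648, 0.761, 0.0]
wrist_force: [0.3, 0.2, -1.4]
finger_gap: 0.0071
grasp_force: 59.0
0.007096780462323888 59.015972167253494
[419 229] [210 118]
```

View pics/m4.png

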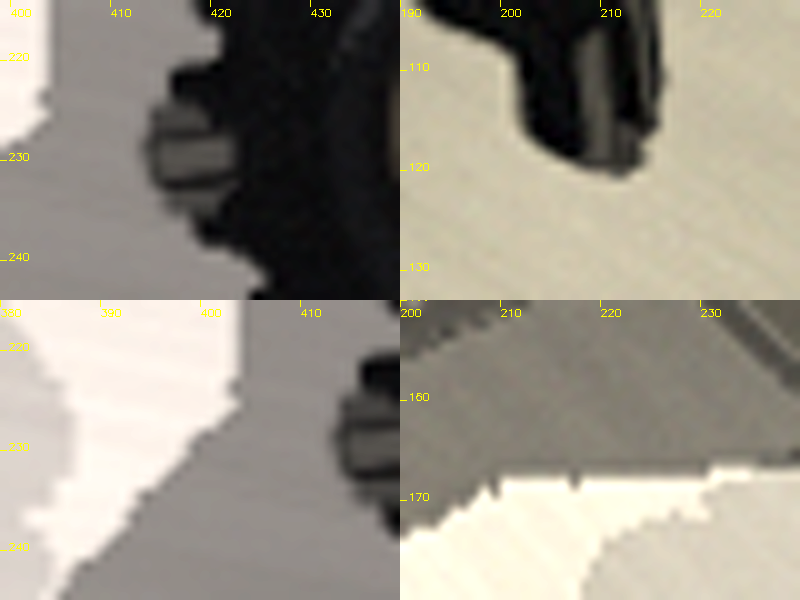

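The key is held and gone from the tray; in the top view it sits between the pads at about (416,229). Carry it over the slot.

```bash
python3 - <<'E'
from h import *
to(.577,.1325,.25,.18);to(.577,.1325,.205,.18)
E
```

```text
t 5.4 yaw 0.16 turn -0.02 after-turn shift [ 0.4912  0.1668 -0.0207] before-turn [ 0.4944  0.157  -0.0207] tilt z [-0.  0. -1.]
t 5.4 yaw 0.16 turn -0.02 after-turn shift [0.4912 0.1668 0.0243] before-turn [0.4944 0.157  0.0243] tilt z [-0.  0. -1.]
```

```bash
python3 -m jog '[[0,0,-0.02,-0.02],[0.055,0.019,0,0],[0.055,0.019,0,0],[0.055,0.019,0,0],[0.055,0.019,0,0],[0.055,0.019,0,0],[0.055,0.019,0,0],[0.055,0.019,0,0],[0.055,0.018,0,0],[0.051,0.016,0,0]]'
python3 -m jog '[[0,0,0.02,0],[0,0,0.015,0],[0,0,0,0],[0,0,0,0]]'
python3 - <<'E'
from h import *
to(.577,.1325,.205,.18)
s=read_camera("scene");t=read_camera("top");st=state();print(st["finger_gap"],st["wrist_force"])
mont("m5.png",[[crop(t,140,170,40,30,10),crop(s,345,250,40,30,10)]])
E
```

```text
t: 6.65
tcp_pos: [0.5767, 0.1342, 0.2476]
orientation: [-0.001, 0.641, 0.768, -0.001]
wrist_force: [0.6, -0.1, -0.4]
finger_gap: 0.0075
grasp_force: 59.0
t: 7.15
tcp_pos: [0.5773, 0.1314, 0.215]
orientation: [-0.0, 0.641, 0.767, -0.0]
wrist_force: [-0.4, -0.3, 0.0]
finger_gap: 0.0076
grasp_force: 59.0
t 7.15 yaw 0.179 turn -0.001 after-turn shift [ 0.0011 -0.0001  0.01  ] before-turn [ 0.0011 -0.0001  0.01  ] tilt z [-0. -0. -1.]
0.007530954908602631 [ 0.23759768 -0.12439775 -0.3917274 ]
```

View pics/m5.png

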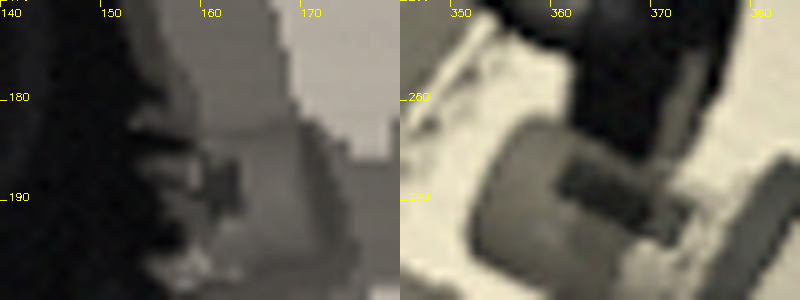

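```bash
python3 -m jog '[[0.001,0,0.01,0],[0,0,0.005,0],[0,0,0,0],[0,0,0,0]]'
python3 -m jog '[[0,0,0.0015,0],[0,0,0,0],[0,0,0,0]]'
python3 -m jog '[[0,0,0.0015,0],[0,0,0,0],[0,0,0,0]]'
```

```text
t: 7.75
tcp_pos: [0.5772, 0.1332, 0.2]
orientation: [0.0, 0.641, 0.768, 0.0]
wrist_force: [0.9, -0.3, 0.4]
finger_gap: 0.0074
grasp_force: 59.0
t: 8.12
tcp_pos: [0.5771, 0.1332, 0.1985]
orientation: [0.0, 0.641, 0.768, 0.0]
wrist_force: [0.2, -1.0, 0.2]
finger_gap: 0.0074
grasp_force: 59.0
t: 8.5
tcp_pos: [0.5771, 0.1332, 0.1969]
orientation: [-0.0, 0.641, 0.768, -0.0]
wrist_force: [-1.0, 0.6, -0.0]
finger_gap: 0.0073
grasp_force: 59.0
```

```bash
python3 -m jog '[[0,0,0.0015,0],[0,0,0,0],[0,0,0,0]]'
python3 -m jog '[[0,0,0.001,0],[0,0,0,0],[0,0,0,0]]'
python3 -m jog '[[0,0,0.001,0],[0,0,0,0],[0,0,0,0]]'
```

```text
t: 8.88
tcp_pos: [0.5771, 0.1332, 0.1954]
orientation: [-0.0, 0.641, 0.768, -0.0]
wrist_force: [0.5, 0.3, 0.5]
finger_gap: 0.0076
grasp_force: 59.0
t: 9.25
tcp_pos: [0.5771, 0.1332, 0.1944]
orientation: [-0.0, 0.641, 0.768, 0.0]
wrist_force: [-0.4, -0.1, -0.3]
finger_gap: 0.0074
grasp_force: 59.0
t: 9.62
tcp_pos: [0.5771, 0.1332, 0.1934]
orientation: [-0.0, 0.641, 0.768, -0.0]
wrist_force: [-0.1, 0.1, -0.9]
finger_gap: 0.0074
grasp_force: 59.0
```

```bash
python3 -m jog '[[0,0,0.001,0],[0,0,0,0],[0,0,0,0]]'
python3 -m jog '[[0,0,0.001,0],[0,0,0,0],[0,0,0,0]]'
```

```text
t: 10.0
tcp_pos: [0.5771, 0.1332, 0.1924]
orientation: [-0.0, 0.641, 0.768, -0.0]
wrist_force: [0.6, -1.1, -0.6]
finger_gap: 0.0075
grasp_force: 59.0
t: 10.38
tcp_pos: [0.5772, 0.1332, 0.1919]
orientation: [0.0, 0.641, 0.768, 0.0]
wrist_force: [-2.3, -0.7, 5.6]
finger_gap: 0.0073
grasp_force: 61.4
```

```bash
python3 -m jog '[[0,0,-0.001,0],[0,0,0,0],[0,0,0,0],[0,0,0,0]]' 0.7
python3 -m jog '[[0,0,-0.03,0],[0,0,-0.05,0],[-0.05,0,0,0],[-0.05,0,0,0],[-0.05,0,0,0],[0,0,0,0]]' 0.6
python3 - <<'E'
from h import *
s=read_camera("scene");t=read_camera("top");st=state();print(st["finger_gap"],st["wrist_force"])
mont("m6.png",[[crop(t,140,170,40,30,10),crop(s,345,250,40,40,10)[:300]],[crop(t,150,180,20,15,20),crop(s,355,260,20,15,20)]])
E
```

```text
t: 10.88
tcp_pos: [0.5771, 0.1332, 0.1922]
orientation: [-0.0, 0.641, 0.768, -0.0]
wrist_force: [-0.2, 0.2, -0.3]
finger_gap: 0.0127
grasp_force: 0.0
t: 11.62
tcp_pos: [0.6043, -0.0174, 0.2721]
orientation: [0.0, 0.642, 0.766, -0.0]
wrist_force: [-0.6, -0.1, -1.0]
finger_gap: 0.0172
grasp_force: 0.0
0.017123146998899698 [ 0.23015303 -0.12350305  0.29707479]
```

View pics/m6.png

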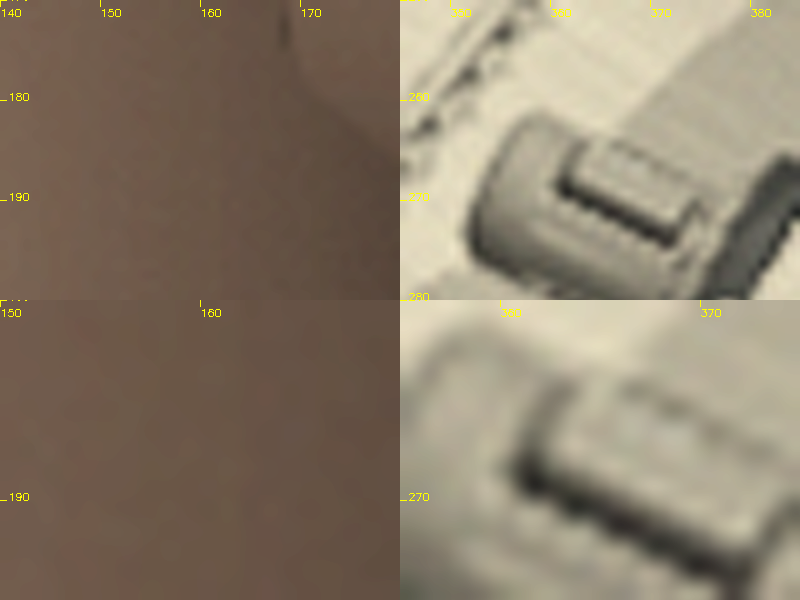

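The scene crop shows the key lying in the slot and standing slightly proud, with its near edge from (361,268.5) to (372,274). Next a gentle press with closed fingertips to seat it and feel its height.

```bash
python3 -m jog '[[0.05,0,0,0],[0.05,0,0,0],[0.05,0,0.02,0],[0,0,0.035,0],[0,0,0.012,0],[0,0,0,0],[0,0,0,0]]' 1
python3 -m jog '[[0,0,0.003,0],[0,0,0,0],[0,0,0,0]]'
python3 -m jog '[[0,0,0.002,0],[0,0,0,0],[0,0,0,0]]'
python3 -m jog '[[0,0,0.001,0],[0,0,0,0],[0,0,0,0]]'
```

```text
t: 12.6
tcp_pos: [0.5777, 0.1331, 0.2067]
orientation: [0.001, 0.641, 0.768, 0.001]
wrist_force: [-0.8, -0.4, -0.6]
finger_gap: 0.0003
grasp_force: 0.0
t: 12.98
tcp_pos: [0.5773, 0.133, 0.2026]
orientation: [0.0, 0.641, 0.768, 0.0]
wrist_force: [-0.3, -0.9, -0.2]
finger_gap: 0.0001
grasp_force: 0.0
t: 13.35
tcp_pos: [0.5771, 0.1332, 0.2003]
orientation: [-0.0, 0.641, 0.768, -0.0]
wrist_force: [0.4, -0.4, 0.2]
finger_gap: 0.0005
grasp_force: 0.0
t: 13.72
tcp_pos: [0.5771, 0.1332, 0.1994]
orientation: [0.0, 0.641, 0.768, -0.0]
wrist_force: [-0.4, -1.2, -1.1]
finger_gap: -0.0001
grasp_force: 0.0
```

```bash
python3 -m jog '[[0,0,0.001,0],[0,0,0,0],[0,0,0,0]]'
python3 -m jog '[[0,0,0.001,0],[0,0,0,0],[0,0,0,0]]'
python3 -m jog '[[0,0,0.0005,0],[0,0,0,0],[0,0,0,0]]'
```

```text
t: 14.1
tcp_pos: [0.5771, 0.1332, 0.1984]
orientation: [-0.0, 0.641, 0.768, -0.0]
wrist_force: [-0.6, 0.5, -0.7]
finger_gap: 0.0001
grasp_force: 0.0
t: 14.48
tcp_pos: [0.5772, 0.1332, 0.1974]
orientation: [0.0, 0.641, 0.768, 0.0]
wrist_force: [-0.2, -0.2, 0.3]
finger_gap: -0.0
grasp_force: 0.1
t: 14.85
tcp_pos: [0.5772, 0.1332, 0.1973]
orientation: [0.0, 0.641, 0.768, 0.0]
wrist_force: [-1.8, 0.6, 5.0]
finger_gap: 0.0001
grasp_force: 2.1
```

```bash
python3 -m jog '[[0,0,0.0005,0],[0,0,0,0],[0,0,-0.03,0],[0,0,-0.045,0],[0,0,0,0]]'
python3 - <<'E'
from h import *
to(.459,-.0985,.2,0.0)
E
```

```text
t: 15.48
tcp_pos: [0.5784, 0.1335, 0.2749]
orientation: [0.002, 0.641, 0.768, 0.002]
wrist_force: [-0.7, -0.2, -0.2]
finger_gap: -0.0
grasp_force: 0.0
t 15.47 yaw 0.18 turn 0.18 after-turn shift [-0.2321 -0.1199  0.0739] before-turn [-0.2069 -0.1595  0.0739] tilt z [ 0.006  0.001 -1.   ]
```

```bash
python3 -m jog '[[0,0,0,0.18],[-0.046,-0.024,0.014,0],[-0.046,-0.024,0.015,0],[-0.046,-0.024,0.015,0],[-0.046,-0.024,0.015,0],[-0.047,-0.023,0.015,0],[0,0,0,0],[0,0,0,0]]' -0.7
python3 - <<'E'
from h import *
to(.459,-.0985,.0965,0.0);print(state()["finger_gap"])
s=read_camera("scene");t=read_camera("top");np.save("t2.npy",t,allow_pickle=True);np.save("s2.npy",s,allow_pickle=True)
mont("m7.png",[[crop(t,146,178,27,20,15)[:300],crop(s,350,257,26,20,15)[:300]],[crop(t,245,230,40,30,10)[:,:405],crop(s,290,172,39,40,10)[:300]]])
E
```

```text
t: 16.48
tcp_pos: [0.4581, -0.0978, 0.197]
orientation: [-0.0, 0.707, 0.707, 0.0]
wrist_force: [-0.6, -0.8, 0.4]
finger_gap: 0.0729
grasp_force: 0.0
t 16.48 yaw -0.001 turn -0.001 after-turn shift [-0.0008  0.0009  0.1005] before-turn [-0.0008  0.0009  0.1005] tilt z [-0.  0. -1.]
0.07285619651240895Traceback (most recent call last):
  File "<stdin>", line 4, in <module>
  File "h.py", line 25, in mont
    r=[np.hstack(x) for x in ims];cv2.imwrite("pics/"+name,np.vstack(r))
                                                           ~~~~~~~~~^^^
    return _nx.concatenate(arrs, 0, dtype=dtype, casting=casting)
           ~~~~~~~~~~~~~~~^^^^^^^^^^^^^^^^^^^^^^^^^^^^^^^^^^^^^^^
ValueError: all the input array dimensions except for the concatenation axis must match exactly, but along dimension 1, the array at index 0 has size 795 and the array at index 1 has size 790
```

```bash
python3 - <<'E'
from h import *
t=np.load("t2.npy",allow_pickle=True).item();s=np.load("s2.npy",allow_pickle=True).item()
mont("m7.png",[[crop(t,150,178,20,20,15),crop(s,352,257,26,20,15)],[crop(t,250,230,30,28,10),crop(s,290,178,39,28,10)]])
g=cv2.cvtColor(t["img"],cv2.COLOR_RGB2GRAY);print(g[180:200,150:172])
E
```

```text
[[ 39  39  39  39  39  40  39  47  65  65  65  65  65  65  66  65  64  65
   65  65 112 114]
 [ 38  40  39  39  39  39  39  45  65  64  64  64  64  63  64  64  63  63
   62  61  96  99]
 [ 38  40  38  39  38  40  39  46  65  65  64  62  62  65  68  68  66  67
   68  60  49  60]
 [ 41  40  40  39  39  41  41  53  73  76  85  80  73  74  79  82  83  84
   83  68  43  49]
 [ 40  43  57  57  61  66  65  76  87  92 111 104  98  94  97  98  95  96
   92  77  43  40]
 [ 43  62  84  84  91  95  95  95  93  81  89 100  88  92 104 102 102 103
   98  76  43  41]
 [ 57  89  89  86  84  95 101 105 114  86  92 117  53  37 110 108 110 111
  107  71  46  41]
 [ 67  94 105  92  86 105 115 123 125 116 115 116  47  36 115 114 118 119
  120  89  58  42]
 [ 58  90 128 116 116 115 116 116 116 115 115 115  64  38 113 118 125 128
  128  93  66  43]
 [ 57 100 130 116 116 116 116 116 116 116 117 117  84  40  95 122 125 131
  132 104  70  43]
 [ 61 118 128 116 116 119 117 114 108 104 108 107  83  43  79 122 121 122
  124 108  80  45]
 [ 63 125 117 102 102 107 102  96  77  58  58  64  83  83  94 117 115 112
  113 109  80  49]
 [ 55 118 107  52  51  60  76  79  73  72  84 101 125 126 116 106 109 106
  104 104  70  59]
 [ 44  65  98  69  80  95 116 120 113 114 113 113 113 111 107  93  99  99
   98  96  88  62]
 [ 62  60 106 107 107 109 107 107 107 106 102  99  98  97  96  93  88  88
   89  88  88  67]
 [ 86  56 103 102 102 101  99  97  96  96  95  93  90  89  87  86  75  74
   73  73  71  61]
 [104  50  90  95  93  92  86  85  85  85  86  83  73  82  77  66  58  57
   54  52  50  49]
 [100  59  50  85  81  78  68  59  69  66  68  60  60  80  76  48  43  51
   49  48  48  48]
 [ 88  76  43  66  54  62  65  59  75  61  43  41  42  48  48  48  48  48
   48  48  49  48]
 [ 59  89  48  40  40  37  33  36  36  37  45  49  49  49  49  49  49  49
   49  53  54  54]]
```

View pics/m7.png

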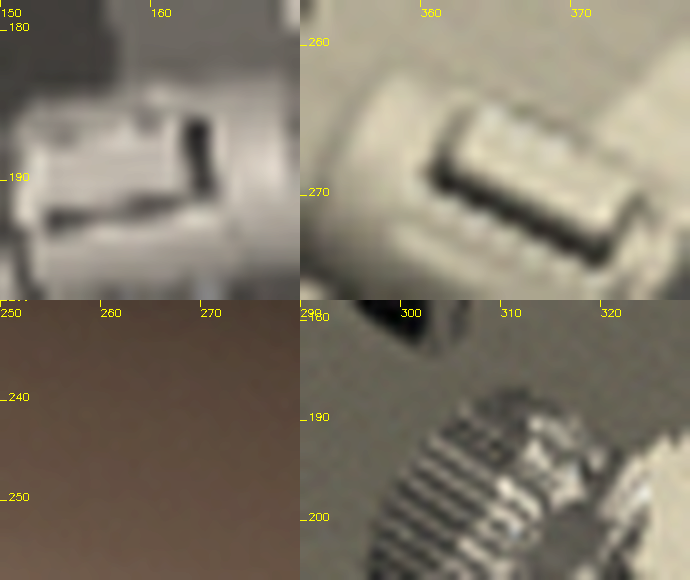

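```bash
python3 - <<'E'
from h import *
t=np.load("t2.npy",allow_pickle=True).item();s=np.load("s2.npy",allow_pickle=True).item()
psi=.18;ex=np.array([np.cos(psi),np.sin(psi)]);A=np.array([.5765,.1322])
def lat(p):return ((p[:2]-A)@ex*1e3).round(2)
for q in((154,191.3),(157.5,190.8),(160.5,190.2)):print("top -x edge",lat(onz(t,q,.1245)))
for q in((361.2,267.6),(366,270.3),(371.5,273)):print("scene +x edge",lat(onz(s,q,.1245)))
# shaft silhouette laterals (top) at z=.105
for q in((158,183.5),(158,198),(166,182.5),(166,196.3)):print("sil",lat(onz(t,q,.105)))
# scene lower silhouette of shaft: profile perpendicular at mid
g=cv2.cvtColor(s["img"],cv2.COLOR_RGB2GRAY);print(g[258:292,[360,364]].T)
E
```

```text
top -x edge -2.47
top -x edge -2.67
top -x edge -2.49
scene +x edge 5.94
scene +x edge 6.63
scene +x edge 6.64
sil 15.12
sil -14.49
sil 14.37
sil -13.82
[[107 107 105 104 107 115 122 127 122 109  74  97 114 106 106 118 100  74
   61  49  68  51 103 129 129 130 126 128 127 126 122 125 126 126]
 [107 104 105 107 107 105 126 131 124 129 110  60  29  94 110 103 105 108
   95  75  60  49  68  57 103 128 131 127 128 126 126 127 125 122]]
```

The key lies right down in the slot: its top was felt at 125 mm, against 124.5 mm expected. It leans about 0.08 rad toward +x. Now grip the pulley.

```bash
python3 -m jog '[[-0.0008,0.0009,0.035,0],[0,0,0.04,0],[0,0,0.02,0],[0,0,0.006,0],[0,0,0,0],[0,0,0,0]]'
python3 -m jog '[[0,0,0,0],[0,0,0,0],[0,0,0,0],[0,0,0,0]]' 1
python3 -m jog '[[0,0,-0.002,0],[0,0,0,0]]'
```

```text
t: 17.32
tcp_pos: [0.4599, -0.0985, 0.0975]
orientation: [0.001, 0.707, 0.707, 0.001]
wrist_force: [-0.1, 0.3, -0.1]
finger_gap: 0.0726
grasp_force: 0.0
t: 17.82
tcp_pos: [0.4585, -0.0987, 0.0977]
orientation: [0.0, 0.707, 0.707, -0.0]
wrist_force: [-4.8, 1.3, 9.7]
finger_gap: 0.0582
grasp_force: 63.5
t: 18.08
tcp_pos: [0.4593, -0.0987, 0.0987]
orientation: [0.0, 0.707, 0.707, 0.0]
wrist_force: [0.3, -0.4, -2.2]
finger_gap: 0.0581
grasp_force: 64.4
```

```bash
python3 -m jog '[[0,0,-0.03,0],[0,0,-0.02,0],[-0.033,-0.02,0,0],[-0.033,-0.02,0,0],[0,0,0.04,0],[0,0,0.016,0],[0,0,0.003,0],[0,0,0,0],[0,0,0,0]]'
python3 -m jog '[[0,0,0.002,0],[0,0,0,0],[0,0,0,0]]'
python3 -m jog '[[0,0,0.001,0],[0,0,0,0],[0,0,0,0]]'
```

```text
t: 19.2
tcp_pos: [0.4197, -0.1647, 0.0903]
orientation: [0.001, 0.707, 0.707, 0.0]
wrist_force: [-0.1, -0.8, -1.1]
finger_gap: 0.0584
grasp_force: 65.5
t: 19.58
tcp_pos: [0.4191, -0.1646, 0.0875]
orientation: [0.0, 0.707, 0.707, 0.0]
wrist_force: [-0.1, -0.7, -1.6]
finger_gap: 0.058
grasp_force: 65.5
t: 19.95
tcp_pos: [0.419, -0.1646, 0.0863]
orientation: [-0.0, 0.707, 0.707, -0.0]
wrist_force: [-0.1, 0.8, -3.0]
finger_gap: 0.0583
grasp_force: 65.5
```

```bash
python3 -m jog '[[0,0,0.001,0],[0,0,0,0],[0,0,0,0]]'
python3 -m jog '[[0,0,0.0005,0],[0,0,0,0],[0,0,0,0]]'
python3 -m jog '[[0,0,0.0005,0],[0,0,0,0],[0,0,0,0]]'
```

```text
t: 20.32
tcp_pos: [0.419, -0.1646, 0.0854]
orientation: [-0.0, 0.707, 0.707, -0.0]
wrist_force: [-0.7, -0.4, -2.2]
finger_gap: 0.0584
grasp_force: 65.5
t: 20.7
tcp_pos: [0.4191, -0.1646, 0.0852]
orientation: [0.0, 0.707, 0.707, 0.0]
wrist_force: [-2.7, 0.7, 5.8]
finger_gap: 0.0583
grasp_force: 66.3
t: 21.08
tcp_pos: [0.4191, -0.1646, 0.0852]
orientation: [0.0, 0.707, 0.707, 0.0]
wrist_force: [-5.4, 1.1, 10.3]
finger_gap: 0.0584
grasp_force: 66.9
```

```bash
python3 -m jog '[[0,0,-0.001,0],[0,0,0,0],[0,0,0,0],[0,0,0,0]]' -0.53
python3 -m jog '[[0,0.0012,0,0],[0,0.0012,0,0],[0,0,0,0]]'
python3 -m jog '[[0,0,0,0],[0,0,0,0],[0,0,0,0],[0,0,0,0]]' 1
python3 -m jog '[[0,0,-0.02,0],[0,0,-0.04,0],[0,0,0,0]]'
```

```text
t: 21.58
tcp_pos: [0.419, -0.1646, 0.0852]
orientation: [-0.0, 0.707, 0.707, -0.0]
wrist_force: [0.0, -0.3, -0.3]
finger_gap: 0.0656
grasp_force: 0.0
t: 21.95
tcp_pos: [0.4216, -0.1646, 0.0854]
orientation: [0.0, 0.707, 0.707, 0.0]
wrist_force: [-0.1, 0.8, -0.2]
finger_gap: 0.0654
grasp_force: 0.0
t: 22.45
tcp_pos: [0.4216, -0.1646, 0.0858]
orientation: [0.0, 0.707, 0.707, 0.0]
wrist_force: [-1.0, 1.0, 5.9]
finger_gap: 0.0584
grasp_force: 64.4
t: 22.82
tcp_pos: [0.4228, -0.1651, 0.1476]
orientation: [0.002, 0.707, 0.707, 0.001]
wrist_force: [-0.4, -0.7, -2.7]
finger_gap: 0.058
grasp_force: 65.7
```

```bash
python3 - <<'E'
from h import *
to(.5866,.0781,.1605,.18)
E
```

```text
t 22.82 yaw -0.0 turn -0.18 after-turn shift [ 0.21    0.2047 -0.0126] before-turn [ 0.2432  0.1638 -0.0126] tilt z [ 0.004 -0.002 -1.   ]
```

```bash
python3 -m jog '[[0,0,-0.03,-0.18],[0.042,0.041,0,0],[0.042,0.041,0,0],[0.042,0.041,0,0],[0.042,0.041,0,0],[0.042,0.041,0,0],[0,0,0.017,0],[0,0,0,0],[0,0,0,0]]'
python3 - <<'E'
from h import *
to(.5866,.0781,.1605,.18);print(state()["finger_gap"])
E
```

```text
t: 23.95
tcp_pos: [0.5846, 0.0776, 0.1578]
orientation: [-0.001, 0.641, 0.767, -0.001]
wrist_force: [0.2, -0.6, -2.0]
finger_gap: 0.058
grasp_force: 65.7
t 23.95 yaw 0.179 turn -0.001 after-turn shift [ 0.0001  0.0021 -0.0027] before-turn [ 0.0001  0.0021 -0.0027] tilt z [-0.002 -0.    -1.   ]
0.05804287786329809
```

```bash
python3 -m jog '[[0,0.0021,-0.0027,0],[0,0,0,0],[0,0,0,0]]'
python3 -m jog '[[0.005,0,0,0],[0.005,0,0,0],[0,0,0,0],[0,0,0,0]]'
python3 - <<'E'
from h import *
to(.5866,.0781,.1605,.18)
E
python3 -m jog '[[0.003,0,0,0],[0.003,0,0,0],[0,0,0,0],[0,0,0,0]]'
python3 -m jog '[[0.003,0,0,0],[0,0,0,0],[0,0,0,0]]'
```

```text
t: 24.32
tcp_pos: [0.5877, 0.0787, 0.1616]
orientation: [0.0, 0.641, 0.768, 0.0]
wrist_force: [0.7, 0.1, -2.0]
finger_gap: 0.0582
grasp_force: 65.8
t: 24.82
tcp_pos: [0.5858, 0.0891, 0.1611]
orientation: [0.0, 0.641, 0.768, -0.0]
wrist_force: [-0.4, -1.0, -2.1]
finger_gap: 0.0585
grasp_force: 65.8
t 24.82 yaw 0.18 turn 0.0 after-turn shift [-0.011  -0.0012  0.0006] before-turn [-0.011  -0.0012  0.0006] tilt z [-0. -0. -1.]
t: 25.32
tcp_pos: [0.5847, 0.0948, 0.1611]
orientation: [0.0, 0.641, 0.768, -0.0]
wrist_force: [0.1, -0.0, -2.4]
finger_gap: 0.0583
grasp_force: 65.7
t: 25.7
tcp_pos: [0.5839, 0.0978, 0.161]
orientation: [-0.0, 0.641, 0.768, -0.0]
wrist_force: [-1.5, -0.6, -1.7]
finger_gap: 0.0579
grasp_force: 65.8
```

```bash
python3 -m jog '[[0,-0.0012,0.0005,0],[0,0,0,0],[0,0,0,0]]'
python3 -m jog '[[0.002,0,0,0],[0,0,0,0],[0,0,0,0]]'
python3 -m jog '[[0.002,0,0,0],[0,0,0,0],[0,0,0,0]]'
```

```text
t: 26.08
tcp_pos: [0.5831, 0.0976, 0.1607]
orientation: [0.0, 0.641, 0.768, 0.0]
wrist_force: [0.5, 0.3, -2.6]
finger_gap: 0.0581
grasp_force: 65.7
t: 26.45
tcp_pos: [0.5827, 0.0996, 0.1606]
orientation: [0.0, 0.641, 0.768, 0.0]
wrist_force: [-0.8, -0.2, -1.7]
finger_gap: 0.0582
grasp_force: 65.7
t: 26.82
tcp_pos: [0.5823, 0.1015, 0.1606]
orientation: [0.0, 0.641, 0.768, 0.0]
wrist_force: [-0.0, -0.1, -1.5]
finger_gap: 0.0583
grasp_force: 65.7
```

```bash
python3 -m jog '[[0.002,0,0,0],[0,0,0,0],[0,0,0,0]]'
python3 -m jog '[[0.002,0,0,0],[0,0,0,0],[0,0,0,0]]'
python3 -m jog '[[0.001,0,0,0],[0,0,0,0],[0,0,0,0]]'
```

```text
t: 27.2
tcp_pos: [0.582, 0.1035, 0.1606]
orientation: [0.0, 0.641, 0.768, 0.0]
wrist_force: [-0.1, -0.4, -1.3]
finger_gap: 0.0583
grasp_force: 65.7
t: 27.58
tcp_pos: [0.5816, 0.1055, 0.1606]
orientation: [-0.0, 0.641, 0.768, -0.0]
wrist_force: [0.4, -0.9, -3.0]
finger_gap: 0.0581
grasp_force: 65.7
t: 27.95
tcp_pos: [0.5814, 0.1064, 0.1606]
orientation: [0.0, 0.641, 0.768, -0.0]
wrist_force: [0.4, -0.3, -3.3]
finger_gap: 0.0585
grasp_force: 65.7
```

```bash
python3 -m jog '[[0.001,0,0,0],[0,0,0,0],[0,0,0,0]]'
python3 -m jog '[[0.001,0,0,0],[0,0,0,0],[0,0,0,0]]'
python3 -m jog '[[0.001,0,0,0],[0,0,0,0],[0,0,0,0]]'
```

```text
t: 28.32
tcp_pos: [0.5812, 0.1074, 0.1606]
orientation: [-0.0, 0.641, 0.768, -0.0]
wrist_force: [-0.4, 0.3, -2.0]
finger_gap: 0.0582
grasp_force: 65.7
t: 28.7
tcp_pos: [0.5811, 0.1084, 0.1606]
orientation: [0.0, 0.641, 0.768, 0.0]
wrist_force: [0.4, -0.6, -1.9]
finger_gap: 0.0581
grasp_force: 65.7
t: 29.08
tcp_pos: [0.5809, 0.1094, 0.1606]
orientation: [-0.0, 0.641, 0.768, -0.0]
wrist_force: [0.1, 0.3, -1.7]
finger_gap: 0.0583
grasp_force: 65.7
```

No resistance, and the keyway should be over the key by now. Continue.

```bash
for i in 1; do :; done; python3 -m jog '[[0.001,0,0,0],[0.001,0,0,0],[0,0,0,0]]'
python3 -m jog '[[0.001,0,0,0],[0.001,0,0,0],[0,0,0,0]]'
python3 -m jog '[[0.001,0,0,0],[0.001,0,0,0],[0,0,0,0]]'
```

```text
t: 29.45
tcp_pos: [0.5805, 0.1115, 0.1606]
orientation: [-0.0, 0.641, 0.768, 0.0]
wrist_force: [0.4, -0.2, -2.4]
finger_gap: 0.0581
grasp_force: 65.7
t: 29.82
tcp_pos: [0.5801, 0.1134, 0.1606]
orientation: [-0.0, 0.641, 0.768, -0.0]
wrist_force: [0.5, -1.3, -1.9]
finger_gap: 0.0581
grasp_force: 65.7
t: 30.2
tcp_pos: [0.5798, 0.1154, 0.1606]
orientation: [-0.0, 0.641, 0.768, -0.0]
wrist_force: [0.5, -1.2, -2.8]
finger_gap: 0.058
grasp_force: 65.7
```

```bash
python3 -m jog '[[0.002,0,0,0],[0.002,0,0,0],[0.002,0,0,0],[0,0,0,0]]'
python3 -m jog '[[0.002,0,0,0],[0.002,0,0,0],[0,0,0,0]]'
python3 -m jog '[[0.002,0,0,0],[0.001,0,0,0],[0,0,0,0]]'
```

```text
t: 30.7
tcp_pos: [0.5787, 0.1214, 0.1606]
orientation: [0.0, 0.641, 0.768, 0.0]
wrist_force: [0.7, 0.5, -2.6]
finger_gap: 0.0581
grasp_force: 65.7
t: 31.08
tcp_pos: [0.578, 0.1253, 0.1606]
orientation: [-0.0, 0.641, 0.768, -0.0]
wrist_force: [-0.1, 0.4, -2.2]
finger_gap: 0.0582
grasp_force: 65.7
t: 31.45
tcp_pos: [0.5774, 0.1282, 0.1606]
orientation: [0.0, 0.641, 0.768, -0.0]
wrist_force: [0.7, 0.9, -2.4]
finger_gap: 0.0582
grasp_force: 65.7
```

```bash
python3 -m jog '[[0.001,0,0,0],[0.001,0,0,0],[0,0,0,0]]'
python3 -m jog '[[0.001,0,0,0],[0,0,0,0]]'
python3 -m jog '[[0.001,0,0,0],[0,0,0,0]]'
```

```text
t: 31.82
tcp_pos: [0.5771, 0.1301, 0.1606]
orientation: [-0.0, 0.641, 0.768, -0.0]
wrist_force: [0.4, 0.5, -2.1]
finger_gap: 0.0583
grasp_force: 65.7
t: 32.08
tcp_pos: [0.5769, 0.1311, 0.1606]
orientation: [-0.0, 0.641, 0.768, 0.0]
wrist_force: [-0.1, -0.8, -2.1]
finger_gap: 0.0581
grasp_force: 65.7
t: 32.33
tcp_pos: [0.5767, 0.1321, 0.1606]
orientation: [0.0, 0.641, 0.768, 0.0]
wrist_force: [-0.2, -0.3, -1.4]
finger_gap: 0.0579
grasp_force: 65.7
```

```bash
python3 -m jog '[[0.001,0,0,0],[0,0,0,0]]'
python3 -m jog '[[0.001,0,0,0],[0,0,0,0]]'
python3 -m jog '[[0.0005,0,0,0],[0,0,0,0]]'
```

```text
t: 32.58
tcp_pos: [0.5766, 0.133, 0.1606]
orientation: [0.0, 0.641, 0.768, -0.0]
wrist_force: [0.0, -1.1, -2.9]
finger_gap: 0.0581
grasp_force: 65.7
t: 32.83
tcp_pos: [0.5766, 0.1331, 0.1606]
orientation: [0.001, 0.641, 0.768, -0.001]
wrist_force: [0.9, -5.6, -2.0]
finger_gap: 0.058
grasp_force: 65.8
t: 33.08
tcp_pos: [0.5765, 0.1332, 0.1606]
orientation: [0.001, 0.641, 0.768, -0.001]
wrist_force: [1.0, -6.2, -1.6]
finger_gap: 0.0582
grasp_force: 65.8
```

Contact with the shoulder, right where it was expected. Push on to about 15 N.

```bash
python3 -m jog '[[0.001,0,0,0],[0,0,0,0]]'
python3 -m jog '[[0.0007,0,0,0],[0,0,0,0]]'
```

```text
t: 33.33
tcp_pos: [0.5765, 0.1334, 0.1606]
orientation: [0.002, 0.641, 0.767, -0.002]
wrist_force: [1.2, -10.9, -2.1]
finger_gap: 0.0582
grasp_force: 65.8
t: 33.58
tcp_pos: [0.5765, 0.1335, 0.1606]
orientation: [0.003, 0.641, 0.767, -0.002]
wrist_force: [2.2, -12.7, -1.2]
finger_gap: 0.0584
grasp_force: 65.8
```

```bash
python3 -m jog '[[0.0005,0,0,0],[0,0,0,0],[0,0,0,0],[0,0,0,0]]'
python3 -m jog '[[-0.0025,0,0,0],[0,0,0,0]]'
python3 -m jog '[[0,0,0,0],[0,0,0,0],[0,0,0,0],[0,0,0,0]]' -0.6
```

```text
t: 34.08
tcp_pos: [0.5765, 0.1335, 0.1606]
orientation: [0.003, 0.641, 0.767, -0.002]
wrist_force: [2.1, -14.0, -1.6]
finger_gap: 0.0581
grasp_force: 65.8
t: 34.33
tcp_pos: [0.5766, 0.1331, 0.1606]
orientation: [0.001, 0.641, 0.768, -0.001]
wrist_force: [1.8, -5.7, -1.5]
finger_gap: 0.0582
grasp_force: 65.8
t: 34.83
tcp_pos: [0.5764, 0.1344, 0.1607]
orientation: [-0.0, 0.641, 0.768, 0.0]
wrist_force: [-0.6, 0.8, 1.2]
finger_gap: 0.0688
grasp_force: 0.0
```

```bash
python3 -m jog '[[0,0,-0.02,0],[0,0,-0.04,0],[0,0,-0.05,0],[-0.06,0,0,0],[-0.06,0,0,0],[-0.06,0,0,0],[-0.06,0,0,0],[-0.06,0,0,0],[0,0,0,0]]'
python3 - <<'E'
from h import *
s=read_camera("scene");t=read_camera("top")
mont("m8.png",[[crop(t,140,170,40,30,10),crop(s,340,250,40,40,10)[:300]],[cv2.resize(s["img"][:,:,::-1],(400,300)),cv2.resize(t["img"][:,:,::-1],(400,300))]])
E
```

```text
t: 35.95
tcp_pos: [0.6302, -0.1649, 0.2698]
orientation: [-0.0, 0.643, 0.766, -0.0]
wrist_force: [0.5, 0.2, 0.2]
finger_gap: 0.0682
grasp_force: 0.0
```

View pics/m8.png

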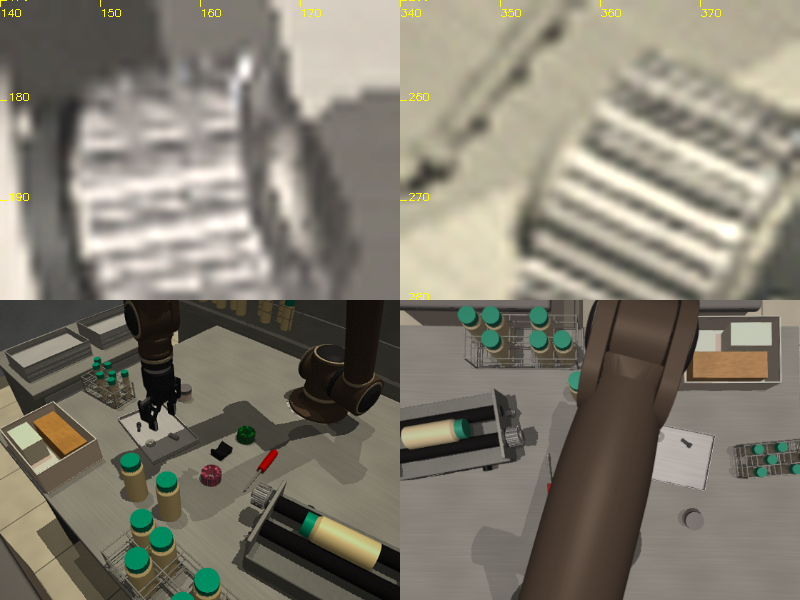

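The pulley sits home at columns 148–164 in the top view, with the shaft tip showing beyond it to column 170. Everything else is where it was.

```bash
python3 -c "from workcell import hand_in; print(hand_in())"
```

```text
the job is handed in; nothing more can be done
None
```

The job is handed in at about 36 s: the small key is seated in the slot, and the pulley is over it, home against the shoulder (pushed up with about 14 N) and released; I saw nothing else moved.

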